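# Clear the cover, test its catch and hold it open

### The arm

A 6-joint arm with a two-finger parallel gripper is mounted at the origin on the work surface. World frame = base frame: x ahead of the robot, y to its left, z up, the work surface at z = 0. Lengths are in m, angles in rad, forces in N, time in s.
With the tool pointing down it reaches from about 0.35 to 0.975 m from the base axis. Payload 4.9 kg.
Tool frame: the origin (TCP) lies midway between the tips of the shut fingers; the grasp point (between the pads) lies 19 mm behind it; z points along the fingers, y is the direction in which the jaws open and shut (so a half turn about z gives the same grasp; the last joint's range is limited). The gripper opens to 85 mm and grips with 20 to 120 N. Pads are 22 mm wide; open, the fingers measure 114 mm over their backs; the gripper's body (76 mm by 85 mm) begins 54 mm behind the grasp point. The pads swing forward as they close: fully open they stand 13 mm farther back than shut.
Start: joints at [-1.359, 0.053, 1.613, -0, 1.476, -0.119], TCP at [0.203, -0.591, 0.231] pointing down, gripper open.
Joint ranges: [-3.01, 3.01], [-1.01, 2.22], [0.06, 2.58], [-1.02, 4.17], [0.09, 2.62], [-3.14, 3.14]. Speed limits (rad/s): [2.57, 2.57, 3.14, 3.14, 3.14, 3.14].

### API

Orientations are given as a rotation vector (axis times angle).
In Python, from station import ctrl gives the robot as it stands.
- The arm moves only by the tool drive_tool, never from a script. Its argument "moves" is one flat list of numbers, 7 for each row, row after row: the turn, a rotation vector about the world's x, y, z in degrees, then the shift along the world's x, y, z in m, then the closure, from 0 (fully open) to 1 (shut). A call has exactly 5 rows; each row shifts and turns the commanded pose from where the row before left it; what a row does not reach is not made up. A row lasts 1/8 s, in which the tool goes at most 62.5 mm and 10.7 degrees, less where a joint would pass 70% of its speed; a pose out of reach is approached as far as the arm can. A call is refused whole if a number of a shift passes 0.0625 or a number of a turn 10.7, either way. A call with a gripper value outside its range is refused whole. The fingers move at their own pace and stop on an object; "newtons" is the grip in N (left out, the last holds). Time passes only in rows, so rows that do not move let the fingers close, or fill a call up. It gives the time, the measured TCP pose, the force and the opening at its end, in the units of the state.
- ctrl.get_obs(): the state, without advancing time (a new reading comes with each control period).
- ctrl.get_image(name): name is "side" or "top"; returns the picture (420x560x3 uint8, red, green, blue); there is no depth.
- ctrl.get_calibration(name): a dict with "fx", "fy", "cx", "cy" (pixels), "k1" (the pictures are not rectified: a ray, as slopes to the right and down, at radius r is drawn at 1 + k1 r^2 times it, then the intrinsics apply), "rvec" (rotation vector, rad) and "tvec" (3), from world to camera coordinates, as OpenCV has them. Camera axes: x right, y down, z forward; pixel columns grow to the right and rows downward; lengths in m; the calibration is good to about 2 mm. A picture is of the moment at which its call begins. get_calibration takes no time and is no camera call.
- ctrl.finish_job(): hands the job in, once; it reports no verdict.
The state is a dict: "t": time; "q": joint angles; "dq": joint speeds; "effort": joint torques, N m; "tool_pos": TCP position; "tool_rot": TCP orientation; "contact_force": force on the tool from outside, world axes, zero at the start; "wrist_torque": the same for the moment, N m; "opening": finger opening in m.
Only numpy, scipy, OpenCV 4.12 (cv2) and the standard library are available. Lean on these libraries where they do the work, as an engineer would, in place of code of your own. Each camera call takes 0.05 s, during which the arm holds its last target.

### The job

Take the white plate off the parts box's cover and stand it on edge in the rack's empty slot, the one with the orange tab, and let go of it. Then tug the cover up by its orange knob, before sliding the knob, to learn whether it is caught; if it is, slide the knob to the other end of its track to free it. Lift the cover well open (about 60 degrees) and finish while still holding it there, leaving the other plates, the jar and the bushing alone.

Things in the scene. Friction and masses are not known exactly. Their poses are not given: they have to be found in the camera images.
- plate: White plastic plate, 8 mm thick (own x), 110 mm wide (own y), 90 mm high (own z), corners cut off by 20 mm so that its lower edge is 70 mm long; about 100 g. Origin: middle of its lower edge, on the underside. It starts upright, standing on the cover in a groove between two black ridges (groove 13 mm wide, ridges 20 mm high), its flat sides facing along the fixture's x.
- rack: Blue base plate 200 mm (own x) by 100 mm (own y), 12 mm thick, fixed to the bench; origin at the centre of its underside. Three slots at own x = -60, 0 and +60 mm, each 14 mm wide between two black fins (6 mm thick, 30 mm high, tops 42 mm above the bench) that run along own y; slots are open at both ends; the slot floor is the top of the base plate, 12 mm above the bench. Two slots hold plates, one is empty.
- tab: Orange tab (24 x 12 x 26 mm) fixed at the +y end of the empty slot. Its body's origin is not on the orange block but at the centre of the empty slot, on the slot floor (12 mm above the bench); own x across the slot, own y along it, as the rack's. The orange block is 58 mm from there along +y, its top 14 mm above the slot floor.
- fixture: Parts box, aluminium, 200 mm (own x) by 220 mm (own y) by 100 mm high on a 220 x 240 mm foot plate, fixed to the bench; origin at the centre of its underside. A grey cover 8 mm thick lies on it (top face 108 mm above the bench), hinged along its far (+x) top edge.
- cover (a joint): Angle of the cover about its hinge, rad: 0 shut, grows as the near edge is lifted, stop at 1.35. It weighs about 0.5 kg with the knob (3 to 4 N at the knob, up to 7 N felt when pinched) and falls shut when let go. When caught it has about 0.03 rad of play (5 mm at the knob) and then stops hard.
- cover_hinge (a point): Middle of the hinge line, 104 mm above the bench; the hinge line runs along the fixture's y. Own axes turn with the cover.
- grip (a joint): Position of the knob along its track, m: 0 at its starting end (the fixture's -y end), 0.024 at the other (+y). About 3 N of friction; stays where left. A hidden catch in the box holds the cover at one of the two ends and leaves it free at the other; which end varies and cannot be seen. It holds within 14 mm of its end: slide the whole way, with the cover slack, not pulled up against the catch.
- knob (a point): Centre of the orange knob: a round bar of 22 mm diameter and 30 mm length lying along the fixture's y, on a 12 mm square post that stands up from the near part of the cover; centre 45 mm above the cover's top face and, with the cover shut, 170 mm nearer (-x) than the hinge line and 49 mm above it. The post stands on a steel shoe 9 mm high, 26 x 30 mm. Pinched on its two end faces (30 mm apart along y) from above, the knob can pivot between the fingers as the cover swings.
- mate1: White plate like the first, already standing in a slot of the rack. Origin: middle of its lower edge. Leave alone.
- mate2: The second white plate already standing in the rack. Leave alone.
- jar: Clear jar with a blue lid, 56 mm diameter, 75 mm high, standing on the bench; origin at the centre of its underside. Leave alone.
- bushing: Brass bushing (short tube), 36 mm diameter, 30 mm high, standing on the bench; origin at the centre of its underside. Leave alone.
Mind the look-alikes: they are no part of the job. Leave any red look-alike of the plate alone.

How it is judged:
By the outcome, as a careful person would: the job done as asked, in the order asked, and still so for the second after the job is handed in, while the arm keeps its last pose, push and grip.
It also fails if it takes over 58 s, if anything falls off the work surface, if the arm or the gripper's body presses on something with over 40 N, if the wrist force passes 120 N, or if a joint passes its speed limit or range.

## Working session

There is one attempt and no reset: what is moved stays moved. The work goes in short steps, Python scripts to look and compute and a tool call to move; the robot and the scene stay as the last step left them, time stands still between calls to the robot, and variables do not carry over. Pictures are saved under pics/ and viewed, and the job is handed in when it is done.

Besides the shell and the picture viewer there is one more tool, called after "Emit:" as a command line: name --argument value ..., lists and objects as JSON in quotes. drive_tool: Moves the arm, as the interface text tells. Its arguments: {"type":"object","properties":{"moves":{"type":"array","items":{"type":"number"}},"newtons":{"type":"number"}},"required":["moves"]}

```bash
ls; mkdir -p pics; python3 - <<'E'
from station import ctrl
import cv2
print(ctrl.get_obs())
for n in("side","top"):
    im=ctrl.get_image(n); cv2.imwrite(f"pics/{n}0.png",im[:,:,::-1]); print(n,ctrl.get_calibration(n))
E
```

```text
pics
{'t': 0.0, 'q': array([-1.35900572e+00,  5.33779111e-02,  1.61429515e+00, -3.47010138e-05,
        1.47603055e+00, -1.19016041e-01]), 'dq': array([ 0.00048794,  0.00149481,  0.00041458, -0.00051954, -0.00109535,
        0.00018875]), 'effort': array([ 1.03076782e-03, -3.93674040e+01, -3.70179749e+01, -8.42919394e-05,
        6.90784946e-03, -1.39085509e-05]), 'tool_pos': array([ 0.20285141, -0.59049559,  0.2300493 ]), 'tool_rot': array([-3.09663709e+00, -5.16921949e-01,  2.07820079e-04]), 'contact_force': array([ 0.26296775, -1.03576586, -0.11128953]), 'wrist_torque': array([-0.0076614 ,  0.02275044,  0.02590298]), 'opening': 0.08516270396826775}
side {'fx': 382.6849764251316, 'fy': 382.6849764251316, 'cx': 275.0066174155495, 'cy': 204.44507632555715, 'k1': 0.023079922443721482, 'rvec': array([ 2.20154345, -0.38193182,  0.17619708]), 'tvec': array([-0.57690251,  0.22436403,  0.59918277])}
top {'fx': 517.2311392695723, 'fy': 517.2311392695723, 'cx': 286.85394282304196, 'cy': 215.03984821164906, 'k1': -0.12192877152665633, 'rvec': array([ 2.17255886, -2.19547111,  0.09282443]), 'tvec': array([-0.01441208,  0.6427367 ,  1.01694474])}
```

View pics/side0.png

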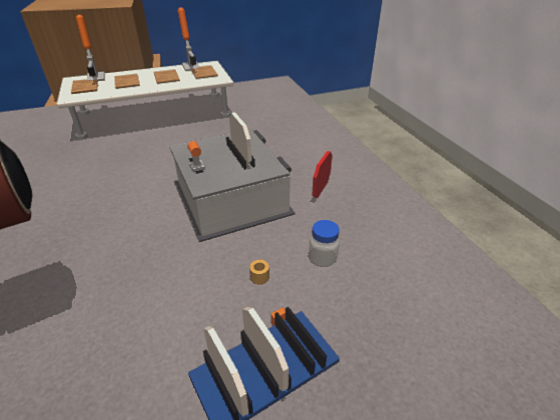

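View pics/top0.png

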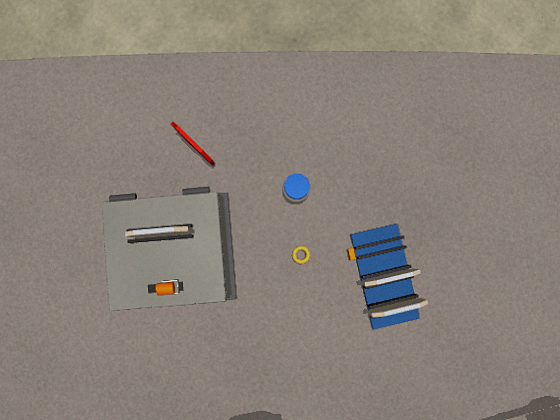

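Candidates for the white plate: the one on the cover at top (160,231) / side (240,138). The other two, at top (392,277) and (398,307), are in the rack (the mates), and the red one at (192,143) is a look-alike. The empty slot at top (380,247) has the orange tab at (351,254). I'll confirm these in enlarged crops.

```bash
cat > h.py <<'E'
import numpy as np, cv2
from station import ctrl
def cal(n):
    c=ctrl.get_calibration(n); R=cv2.Rodrigues(np.array(c["rvec"]))[0]; return c,R,np.array(c["tvec"])
def ray(n,u,v):
    c,R,t=cal(n); d=np.array([(u-c["cx"])/c["fx"],(v-c["cy"])/c["fy"]]); s=d.copy()
    for _ in range(20): s=d/(1+c["k1"]*(s@s))
    return -R.T@t, R.T@np.array([s[0],s[1],1.])
def onz(n,u,v,z):
    o,d=ray(n,u,v); return o+d*(z-o[2])/d[2]
def tri(a,b):
    (o1,d1),(o2,d2)=ray("side",*a),ray("top",*b)
    s=np.linalg.lstsq(np.c_[d1,-d2],o2-o1,rcond=None)[0]
    p,q=o1+d1*s[0],o2+d2*s[1]; return (p+q)/2,np.linalg.norm(p-q)
def proj(n,P):
    c,R,t=cal(n); X=R@np.array(P,float)+t; s=X[:2]/X[2]; s=s*(1+c["k1"]*(s@s)); return s*c["fx"]+[c["cx"],c["cy"]]
def crop(n,im,x,y,w,h,k,name):
    cv2.imwrite(f"pics/{name}.png",cv2.resize(im[y:y+h,x:x+w],None,fx=k,fy=k,interpolation=cv2.INTER_CUBIC))
E
python3 - <<'E'
from h import *
t=cv2.imread("pics/top0.png"); s=cv2.imread("pics/side0.png")
crop("",t,95,180,150,140,4,"t_box"); crop("",t,335,215,110,120,5,"t_rack")
crop("",s,165,105,140,135,4,"s_box"); crop("",s,180,295,170,125,4,"s_rack")
E
```

```text
(no output)
```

View pics/t_box.png

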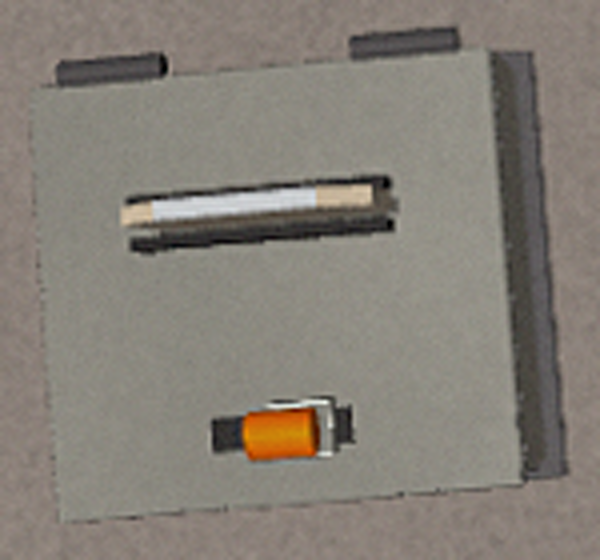

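View pics/t_rack.png

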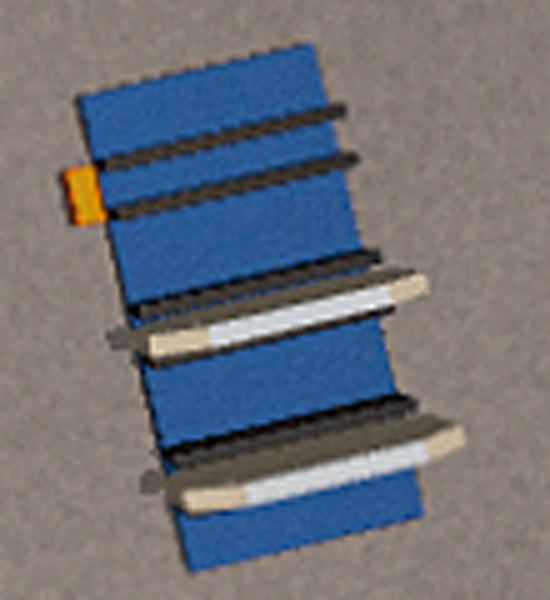

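View pics/s_box.png

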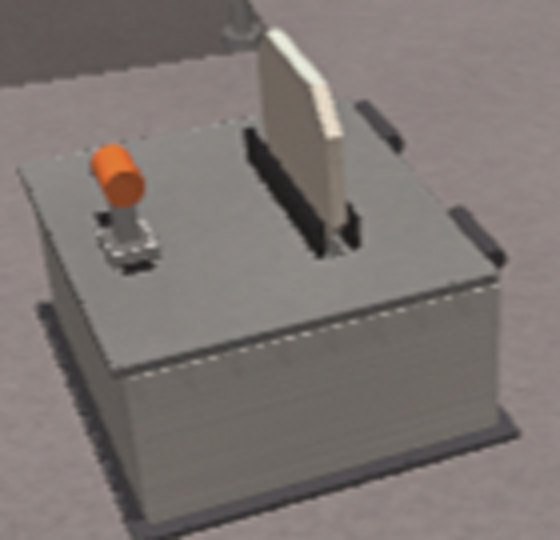

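View pics/s_rack.png

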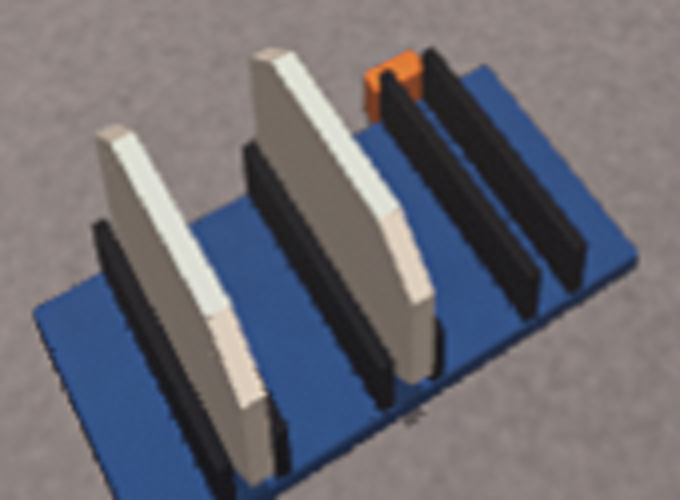

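```bash
python3 - <<'E'
from h import *
np.set_printoptions(precision=4,suppress=True)
T=lambda x,y,z,k,ox,oy: onz("top",x/k+ox-.4,y/k+oy-.4,z)
B=lambda x,y,z:T(x,y,z,4,95,180)
K=lambda x,y,z:T(x,y,z,5,335,215)
print("cover",[B(*p,.108) for p in [(32,90),(490,52),(523,482),(62,521)]])
print("platetop mid",B(152,211,.198),B(316,196,.198))
print("ridges",B(130,200,.128),B(390,183,.128),B(130,245,.128),B(392,225,.128))
print("knob ends z=.153",B(245,434,.157),B(315,432,.157))
print("rack",[K(*p,.012) for p in [(78,97),(315,43),(425,517),(190,573)]])
print("fins",[K(*p,.042) for p in [(103,163),(345,110),(115,213),(357,158)]])
print("tab",K(83,195,.026))
# triang
S=lambda x,y:(x/4+165-.4,y/4+105-.4)
S2=lambda x,y:(x/4+180-.4,y/4+295-.4)
Tt=lambda x,y:(x/4+95-.4,y/4+180-.4)
Tk=lambda x,y:(x/5+335-.4,y/5+215-.4)
# plate top edge +y end (left in top) is far in side? side view left/up
print(tri(S(274,34),Tt(152,211)),tri(S(322,84),Tt(316,196)))
print("fins tri",tri(S2(387,75),Tk(115,213)),tri(S2(430,53),Tk(103,163)),tri(S2(532,270),Tk(357,158)),tri(S2(578,245),Tk(345,110)))
print("knob -y end", tri(S(124,188),Tt(317,432)))
for n in("side","top"): print(n,"cam",-cal(n)[1].T@cal(n)[2])
E
```

```text
cover [array([0.6641, 0.3265, 0.108 ]), array([0.6793, 0.109 , 0.108 ]), array([0.4803, 0.0942, 0.108 ]), array([0.4625, 0.31  , 0.108 ])]
platetop mid [0.6022 0.2413 0.198 ] [0.608 0.171 0.198]
ridges [0.6107 0.2723 0.128 ] [0.6174 0.1521 0.128 ] [0.5901 0.2721 0.128 ] [0.5983 0.1511 0.128 ]
knob ends z=.153 [0.5058 0.2112 0.157 ] [0.5066 0.1801 0.157 ]
rack [array([ 0.6035, -0.1501,  0.012 ]), array([ 0.6245, -0.2484,  0.012 ]), array([ 0.4302, -0.2897,  0.012 ]), array([ 0.4097, -0.1926,  0.012 ])]
fins [array([ 0.576 , -0.1557,  0.042 ]), array([ 0.5958, -0.2531,  0.042 ]), array([ 0.5562, -0.1601,  0.042 ]), array([ 0.5766, -0.2575,  0.042 ])]
tab [ 0.5635 -0.1496  0.026 ]
(array([0.6033, 0.2423, 0.194 ]), np.float64(0.0018377784012636237)) (array([0.6093, 0.171 , 0.1966]), np.float64(0.002607686498005114))
fins tri (array([ 0.5568, -0.161 ,  0.0373]), np.float64(0.0014115258068551353)) (array([ 0.5766, -0.1566,  0.0367]), np.float64(0.0011695808001747406)) (array([ 0.5765, -0.2573,  0.0428]), np.float64(0.0002550400326788959)) (array([ 0.5958, -0.2533,  0.0412]), np.float64(5.3274615440780666e-05))
knob -y end (array([0.5068, 0.18  , 0.153 ]), np.float64(0.0008539389635151149))
side cam [ 0.436  -0.5113  0.5391]
top cam [ 0.5604 -0.0144  1.0645]
```

The crops confirm it. The white plate stands on the cover (top edge at top-px 133–174, 231). The empty slot is the top one in the top view, between the bare fins and next to the orange tab (351,254).

- Plate: (0.605, 0.206), yaw 4.3°
- Slot: (0.576, −0.207), yaw 12°
- Knob: around (0.506, 0.195, 0.153)

Moving to above the plate.

Emit:
drive_tool --moves '[0,0,5,0.027,0.053,0.004,0,0,0,5,0.027,0.053,0.004,0,0,0,5,0.027,0.053,0.004,0,0,0,5,0.027,0.053,0.004,0,0,0,5,0.027,0.053,0.004,0]' --newtons 30

```text
t: 0.72
tool_pos: [0.3383, -0.3241, 0.2509]
tool_rot: [-2.911, -1.179, -0.0]
contact_force: [0.4, -0.9, -0.0]
opening: 0.0856
```

Emit:
drive_tool --moves '[0,0,5,0.027,0.053,0.004,0,0,0,5,0.027,0.053,0.004,0,0,0,5,0.027,0.053,0.004,0,0,0,5,0.027,0.053,0.004,0,0,0,5,0.027,0.053,0.004,0]'

```text
t: 1.35
tool_pos: [0.4733, -0.0591, 0.2712]
tool_rot: [2.587, 1.782, -0.0]
contact_force: [0.9, 0.0, 0.2]
opening: 0.0852
```

Emit:
drive_tool --moves '[0,0,5,0.027,0.053,0.004,0,0,0,5,0.027,0.053,0.004,0,0,0,5,0.027,0.053,0.004,0,0,0,5,0.027,0.053,0.004,0,0,0,5,0,0,0,0]'

```text
t: 1.98
tool_pos: [0.5815, 0.1543, 0.2861]
tool_rot: [-2.134, -2.304, 0.001]
contact_force: [-0.0, 0.1, -0.1]
opening: 0.0854
```

```bash
cat >> h.py <<'E'
from scipy.spatial.transform import Rotation as Ro
def st():
    o=ctrl.get_obs(); R=Ro.from_rotvec(o["tool_rot"]).as_matrix()
    print("t",round(o["t"],3),"pos",o["tool_pos"].round(4),"yang",round(np.degrees(np.arctan2(R[1,1],R[0,1])),2),"z",R[:,2].round(3),"F",o["contact_force"].round(1),"M",o["wrist_torque"].round(2),"open",round(o["opening"],4),"q",np.round(o["q"],2))
E
python3 -c "
from h import *
st()"
```

```text
t 1.975 pos [0.5815 0.1543 0.2861] yang 4.39 z [-0.002  0.    -1.   ] F [-0.   0.1 -0.1] M [-0.03  0.   -0.05] open 0.0854 q [ 0.14 -0.03  1.6   0.    1.57  0.06]
```

Emit:
drive_tool --moves '[0,0,0,0.0235,0.052,0,0,0,0,0,0,0,-0.03,0,0,0,0,0,0,-0.04,0,0,0,0,0,0,-0.04,0,0,0,0,0,0,-0.019,0]'

```text
t: 2.6
tool_pos: [0.6027, 0.2026, 0.1546]
tool_rot: [-2.141, -2.295, 0.007]
contact_force: [-0.7, -0.2, 0.1]
opening: 0.0853
```

Emit:
drive_tool --moves '[0,0,0,0,0,0,0.6,0,0,0,0,0,0,0.8,0,0,0,0,0,0,1,0,0,0,0,0,0,1,0,0,0,0,0,0,1]'

```text
t: 3.22
tool_pos: [0.6052, 0.203, 0.1597]
tool_rot: [2.143, 2.296, 0.003]
contact_force: [-0.1, 0.2, 3.7]
opening: 0.0078
```

```bash
python3 -c "
from h import *
st()
s=ctrl.get_image('side')[:,:,::-1];t=ctrl.get_image('top')[:,:,::-1]
cv2.imwrite('pics/s1.png',np.vstack([cv2.resize(s[60:260,130:330],(600,600))]))
"
```

```text
t 3.225 pos [0.6052 0.203  0.1597] yang 3.95 z [ 0.002  0.    -1.   ] F [-0.1  0.2  3.7] M [0.   0.02 0.01] open 0.0078 q [ 0.21  0.13  1.65 -0.    1.36  0.14]
```

View pics/s1.png

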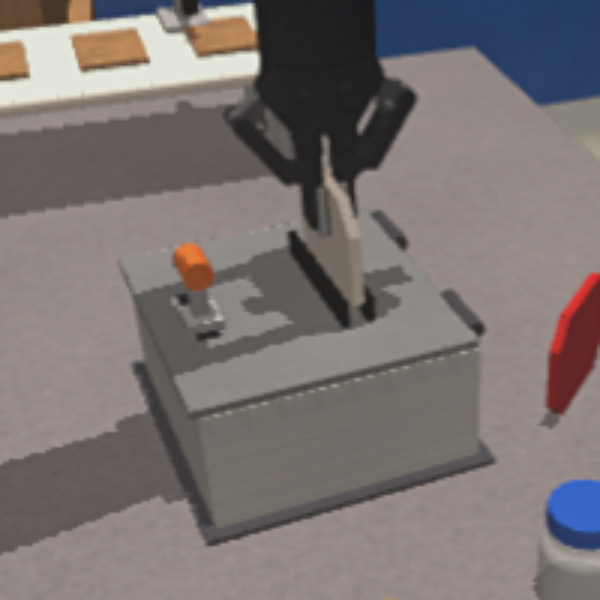

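Gripped (opening 7.8 mm). The side view shows the plate between the pads at about (330,200) in the crop. Lifting it now.

Emit:
drive_tool --moves '[0,0,0,0,0,0.01,1,0,0,0,0,0,0.02,1,0,0,0,0,0,0.03,1,0,0,0,0,0,0.03,1,0,0,0,0,-0.02,0.02,1]'

```text
t: 3.95
tool_pos: [0.6049, 0.1831, 0.2713]
tool_rot: [2.14, 2.298, 0.003]
contact_force: [-0.9, 0.0, -1.6]
opening: 0.0078
```

Emit:
drive_tool --moves '[0,0,1,-0.003,-0.04,0,1,0,0,1,-0.003,-0.04,0,1,0,0,1,-0.003,-0.045,0,1,0,0,1,-0.003,-0.045,0,1,0,0,1,-0.003,-0.045,0,1]'

```text
t: 4.58
tool_pos: [0.5886, -0.0347, 0.2686]
tool_rot: [-2.042, -2.388, 0.001]
contact_force: [1.2, 0.2, -1.9]
opening: 0.0075
```

Emit:
drive_tool --moves '[0,0,1,-0.003,-0.045,-0.005,1,0,0,1,-0.003,-0.045,-0.01,1,0,0,1,-0.003,-0.045,-0.01,1,0,0,0,-0.003,-0.03,-0.01,1,0,0,0,0,-0.01,-0.01,1]'

```text
t: 5.2
tool_pos: [0.5765, -0.2095, 0.2231]
tool_rot: [-1.982, -2.437, 0.001]
contact_force: [0.6, -0.7, -1.5]
opening: 0.0076
```

```bash
python3 -c "
from h import *
st()
s=ctrl.get_image('side')[:,:,::-1];t=ctrl.get_image('top')[:,:,::-1]
cv2.imwrite('pics/s2.png',s);cv2.imwrite('pics/t2.png',t)
crop('',s,180,200,200,200,3,'s2c')
st()
"
```

```text
t 5.2 pos [ 0.5765 -0.2095  0.2231] yang 11.78 z [-0.001 -0.    -1.   ] F [ 0.6 -0.7 -1.5] M [0.04 0.   0.01] open 0.0076 q [-0.47  0.03  1.65 -0.    1.46 -0.68]
t 5.3 pos [ 0.5763 -0.2078  0.2217] yang 11.85 z [-0.003  0.001 -1.   ] F [-0.7  0.3 -1.4] M [ 0.01 -0.    0.06] open 0.0074 q [-0.47  0.03  1.65  0.    1.46 -0.67]
```

View pics/s2c.png

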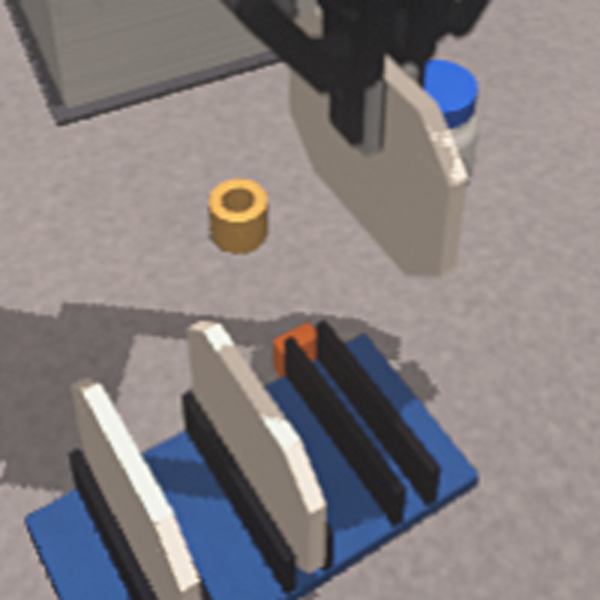

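View pics/t2.png

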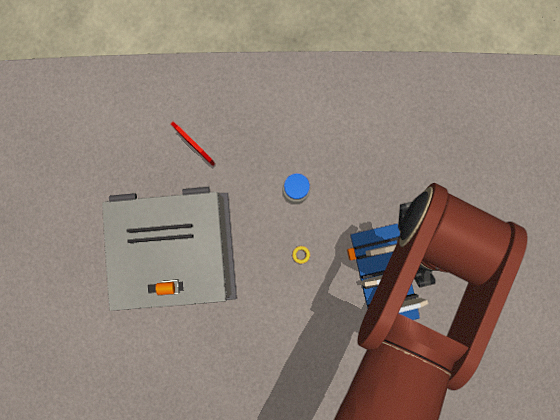

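```bash
python3 -c "
from h import *
o=ctrl.get_obs();p=o['tool_pos'];a=np.radians(11.85);y=np.array([-np.sin(a),np.cos(a),0]);x=np.array([y[1],-y[0],0])
for dx in(-.004,.004):
  for dz in (.0517,):
    P=p+.003*y-.035*y+dx*x-[0,0,dz]; print(dx,((proj('side',P)+.4-[180,200])*3).round(1))
# predicted slot ends at floor z and fin tops
C=np.array([.576,-.207,0])
print([((proj('side',C+s*.05*y+e*x+[0,0,.042])+.4-[180,200])*3).round(1) for s in(1,-1) for e in(-.007,.007)])
"
```

```text
-0.004 [403.4 276.9]
0.004 [419.4 268.7]
[array([291.7, 332.4]), array([314.4, 320.7]), array([405.2, 486.5]), array([429.6, 471.8])]
```

```bash
python3 -c "
from h import *
s=cv2.imread('pics/s2.png'); crop('',s,270,215,75,75+10,7,'s2d')
t=cv2.imread('pics/t2.png'); crop('',t,335,215,110,80,7,'t2d')
"
```

```text
(no output)
```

View pics/s2d.png

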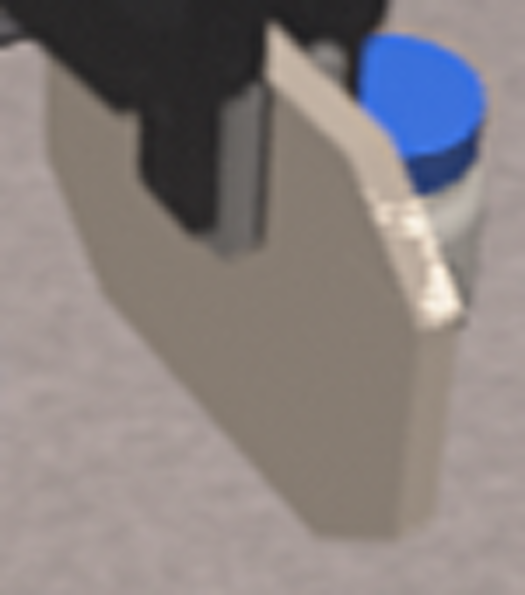

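View pics/t2d.png

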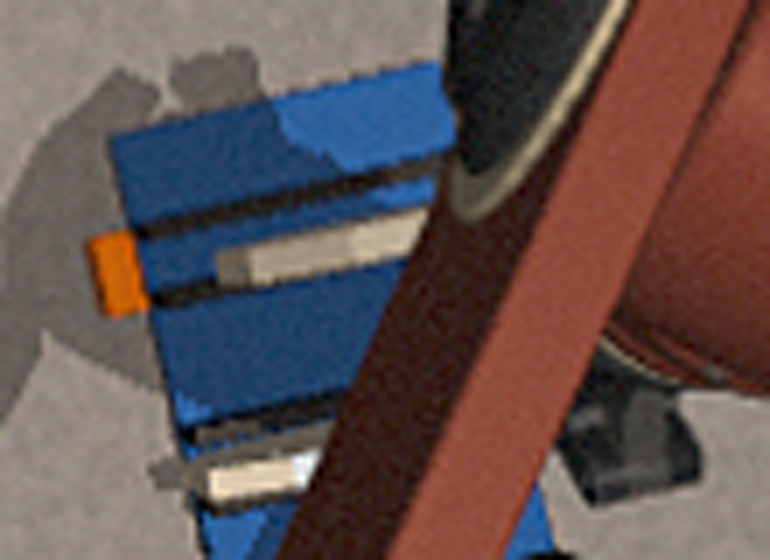

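```bash
python3 -c "
from h import *
p=np.array([.5763,-.2078,.2217]);a=np.radians(11.85);y=np.array([-np.sin(a),np.cos(a),0]);x=np.array([y[1],-y[0],0])
b=p-[0,0,.0517]
q=lambda P:(proj('side',P)+.4-[270,215])*7
print('side pred -y,+y', q(b+.003*y-.035*y-.004*x),q(b+.003*y+.035*y-.004*x),'obs 315,535 / 105,290')
print('per x,y,z mm', (q(b+.001*x)-q(b)),q(b+.001*y)-q(b),q(b+[0,0,.001])-q(b))
T=lambda P:(proj('top',P)+.4-[335,215])*7
w=b+[0,0,.09]
print('top pred +y edge end', T(w+.038*y), T(w+.058*y-[0,0,.02]),'obs 352,240 / 248,263')
print('per x,y', T(w+.001*x)-T(w),T(w+.001*y)-T(w))
"
```

```text
side pred -y,+y [311.40219154 540.79555728] [ 95.88324633 293.81420027] obs 315,535 / 105,290
per x,y,z mm [ 4.52499183 -2.17422856] [-3.10801755 -3.52040804] [ 0.18755868 -3.74367997]
top pred +y edge end [345.26509971 244.25041046] [243.85172945 264.53109449] obs 352,240 / 248,263
per x,y [-1.01552109 -4.36214623] [-4.28462672  0.97863536]
```

Plate and slot agree to within about 1 mm across the slot. I'll shift −2 mm in y, away from the tab, and descend to just above the fins.

Emit:
drive_tool --moves '[0,0,0,0,-0.002,-0.03,1,0,0,0,0,0,-0.035,1,0,0,0,0,0,-0.035,1,0,0,0,0,0,-0.02,1,0,0,0,0,0,0,1]'

```text
t: 5.92
tool_pos: [0.5766, -0.2079, 0.1018]
tool_rot: [-1.975, -2.439, 0.001]
contact_force: [-0.6, 0.0, -1.4]
opening: 0.0078
```

```bash
python3 -c "
from h import *
s=ctrl.get_image('side')[:,:,::-1]
cv2.imwrite('pics/s3.png',s)
crop('',s,235,260,110,110,6,'s3c')
st()
"
```

```text
t 5.975 pos [ 0.5777 -0.2086  0.1036] yang 11.99 z [-0.  0. -1.] F [ 1.2 -0.4 -0.4] M [ 0.06  0.   -0.01] open 0.0078 q [-0.47  0.14  1.74  0.    1.26 -0.68]
```

View pics/s3c.png

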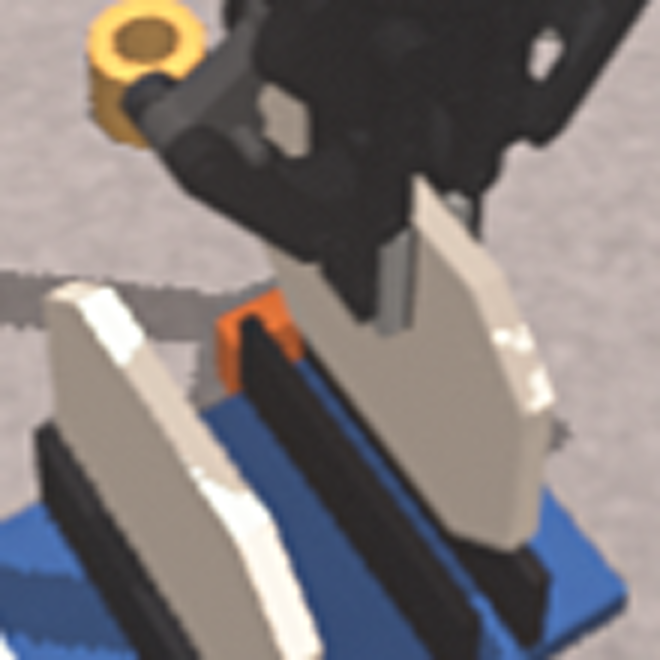

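```bash
python3 -c "
from h import *
a=np.radians(12);y=np.array([-np.sin(a),np.cos(a),0]);x=np.array([y[1],-y[0],0]);C=np.array([.576,-.207,0])
f=lambda u,v:(u/6+235-.4,v/6+260-.4)
for n,u,v,z in [('plate -y,x- bottom',450,538,.052),('same z.054',450,538,.054),('finL near end top inner',482,622,.042),('finR near end top inner',525,592,.042),('finL far top inner',262,312,.042)]:
  P=onz('side',*f(u,v),z)-C; print(n,'own x,y mm',(P@x*1e3).round(1),(P@y*1e3).round(1))
# predicted fin inner corners
q=lambda P:((proj('side',P)+.4-[235,260])*6).round(0)
print([q(C+e*x+s*y+[0,0,.042]) for e in(-.013,-.007,.007,.013) for s in (-.05,.05)])
"
```

```text
plate -y,x- bottom own x,y mm -6.0 -35.7
same z.054 own x,y mm -6.8 -36.7
finL near end top inner own x,y mm -8.1 -51.9
finR near end top inner own x,y mm 4.8 -51.2
finL far top inner own x,y mm -6.1 46.9
[array([460., 626.]), array([233., 315.]), array([481., 613.]), array([253., 305.]), array([530., 583.]), array([298., 282.]), array([550., 571.]), array([317., 272.])]
```

Both cameras put the plate centred in the slot to within about 1 mm, so I'll lower it in.

Emit:
drive_tool --moves '[0,0,0,0,0,-0.009,1,0,0,0,0,0,-0.009,1,0,0,0,0,0,-0.009,1,0,0,0,0,0,-0.006,1,0,0,0,0,0,0,1]'

```text
t: 6.6
tool_pos: [0.577, -0.2089, 0.0693]
tool_rot: [-1.977, -2.439, 0.001]
contact_force: [-0.2, 0.3, -0.8]
opening: 0.0074
```

Emit:
drive_tool --moves '[0,0,0,0,0,-0.002,1,0,0,0,0,0,-0.001,1,0,0,0,0,0,-0.001,1,0,0,0,0,0,-0.001,1,0,0,0,0,0,0,1]'

```text
t: 7.22
tool_pos: [0.5775, -0.2091, 0.0652]
tool_rot: [-1.978, -2.441, 0.0]
contact_force: [0.8, 0.6, -0.6]
opening: 0.0075
```

```bash
python3 -c "
from h import *
st()
s=ctrl.get_image('side')[:,:,::-1]
cv2.imwrite('pics/s4.png',s)
crop('',s,235,260,110,110,6,'s4c')
st()
"
```

```text
t 7.225 pos [ 0.5775 -0.2091  0.0652] yang 11.96 z [-0.  0. -1.] F [ 0.8  0.6 -0.6] M [ 0.03 -0.04  0.02] open 0.0075 q [-0.47  0.18  1.76  0.    1.2  -0.68]
t 7.275 pos [ 0.5775 -0.2091  0.0653] yang 11.95 z [-0. -0. -1.] F [-0.9 -0.8 -0.1] M [-0.02 -0.01 -0.06] open 0.0077 q [-0.47  0.18  1.76 -0.    1.2  -0.68]
```

View pics/s4c.png

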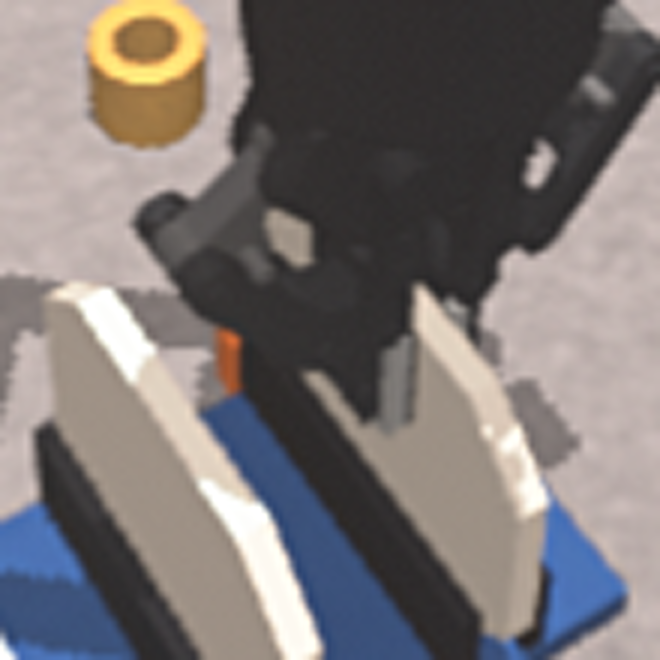

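It's in the slot with nothing touching the floor yet, so I'll keep lowering in small steps until contact.

Emit:
drive_tool --moves '[0,0,0,0,0,-0.001,1,0,0,0,0,0,-0.001,1,0,0,0,0,0,-0.001,1,0,0,0,0,0,0,1,0,0,0,0,0,0,1]'

```text
t: 7.9
tool_pos: [0.5778, -0.2092, 0.0637]
tool_rot: [1.978, 2.441, 0.0]
contact_force: [-2.8, 1.5, 5.8]
opening: 0.0076
```

Contact force is 5.8 N at z 0.0637, exactly where the plate should reach the slot floor. I'll release with a partial opening, since mate1 is close.

Emit:
drive_tool --moves '[0,0,0,0,0,0,0.85,0,0,0,0,0,0,0.7,0,0,0,0,0,0,0.7,0,0,0,0,0,0,0.7,0,0,0,0,0,0.003,0.7]'

```text
t: 8.52
tool_pos: [0.5773, -0.209, 0.065]
tool_rot: [-1.978, -2.44, 0.0]
contact_force: [-0.0, 0.2, -0.2]
opening: 0.0258
```

```bash
python3 -c "
from h import *
st()
s=ctrl.get_image('side')[:,:,::-1]
crop('',s,235,260,110,110,6,'s5c')
"
```

```text
t 8.525 pos [ 0.5773 -0.209   0.065 ] yang 11.95 z [-0.001  0.    -1.   ] F [-0.   0.2 -0.2] M [ 0.02 -0.01 -0.02] open 0.0258 q [-0.47  0.18  1.76  0.    1.2  -0.68]
```

View pics/s5c.png

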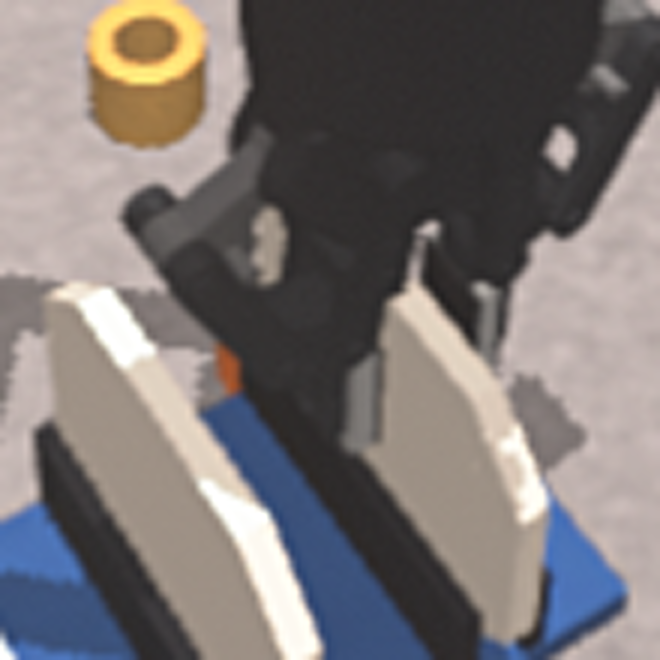

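Emit:
drive_tool --moves '[0,0,0,-0.003,0,0.003,0.7,0,0,0,0,0,0.015,0.7,0,0,0,0,0,0.03,0.7,0,0,0,0,0,0.04,0.7,0,0,0,0,0,0.05,0.5]'

```text
t: 9.2
tool_pos: [0.5739, -0.2088, 0.2047]
tool_rot: [-1.977, -2.44, 0.0]
contact_force: [0.1, -0.5, -0.3]
opening: 0.042
```

```bash
python3 -c "
from h import *
st()
s=ctrl.get_image('side')[:,:,::-1]
crop('',s,170,270,180,150,4,'s6c')
"
```

```text
t 9.2 pos [ 0.5739 -0.2088  0.2047] yang 11.95 z [-0.001  0.    -1.   ] F [ 0.1 -0.5 -0.3] M [ 0.   -0.02  0.04] open 0.042 q [-0.47  0.04  1.67  0.    1.43 -0.68]
```

View pics/s6c.png

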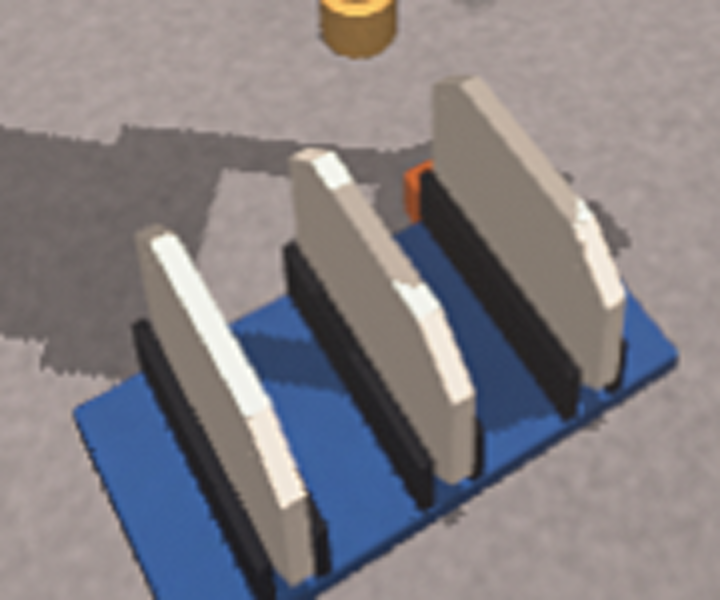

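The white plate now stands in the empty slot (crop (530,230)) and is free of the gripper; both mates are undisturbed. Next I'll refine the knob centre from the unoccluded pictures.

```bash
python3 -c "
from h import *
def blob(f,x0,y0,x1,y1):
  im=cv2.imread(f); h=cv2.cvtColor(im,cv2.COLOR_BGR2HSV); m=cv2.inRange(h,(4,150,90),(22,255,255)); k=np.zeros_like(m); k[y0:y1,x0:x1]=m[y0:y1,x0:x1]
  c=max(cv2.findContours(k,0,1)[0],key=cv2.contourArea); M=cv2.moments(c); return c.reshape(-1,2),(M['m10']/M['m00'],M['m01']/M['m00']),cv2.minAreaRect(c)
ct,mt,rt=blob('pics/t2.png',140,270,190,300); cs,ms,rs=blob('pics/side0.png',180,135,210,160)
print(mt,rt,ms,rs); print('tri',tri(ms,mt)); print(onz('top',*mt,.156), [onz('top',*p,.156).round(4) for p in cv2.boxPoints(rt)])
"
```

```text
(164.516711833785, 288.00632339656727) ((164.6707305908203, 288.0365905761719), (11.705741882324219, 18.994224548339844), 83.6598129272461) (194.04273504273505, 148.39743589743588) ((194.1615447998047, 148.40769958496094), (15.256270408630371, 9.302604675292969), 60.2551155090332)
tri (array([0.50621018, 0.19691501, 0.15143086]), np.float64(0.0012424597052599082))
[0.50586963 0.19596352 0.156     ] [array([0.5142, 0.2137, 0.156 ]), array([0.5178, 0.1801, 0.156 ]), array([0.4974, 0.1778, 0.156 ]), array([0.4938, 0.2114, 0.156 ])]
```

Emit:
drive_tool --moves '[0,0,10,-0.008,0.05,0.003,0.3,0,0,10,-0.008,0.05,0.003,0,0,0,10,-0.008,0.05,0.003,0,0,0,10,-0.008,0.05,0.003,0,0,0,10,-0.008,0.05,0.003,0]'

```text
t: 9.88
tool_pos: [0.5343, 0.0424, 0.2197]
tool_rot: [0.752, 3.048, 0.001]
contact_force: [0.6, 0.8, -0.9]
opening: 0.085
```

Emit:
drive_tool --moves '[0,0,10,-0.008,0.05,0,0,0,0,10,-0.01,0.05,0,0,0,0,10,-0.01,0.05,0,0,0,0,2.4,0,0.004,0,0,0,0,0,0,0,0,0]'

```text
t: 10.5
tool_pos: [0.5067, 0.1949, 0.219]
tool_rot: [-0.119, 3.138, -0.001]
contact_force: [0.2, 0.1, -0.2]
opening: 0.0851
```

```bash
python3 -c "
from h import *
st()"
```

```text
t 10.5 pos [0.5067 0.1949 0.219 ] yang 94.34 z [ 0.001 -0.    -1.   ] F [ 0.2  0.1 -0.2] M [-0.   -0.04  0.01] open 0.0851 q [ 0.23 -0.14  1.82 -0.    1.46 -1.42]
```

Emit:
drive_tool --moves '[0,0,0,0,0,-0.025,0,0,0,0,0,0,-0.03,0,0,0,0,0,0,-0.02,0,0,0,0,0,0,-0.01,0.3,0,0,0,0,0,0,0.45]' --newtons 40

```text
t: 11.12
tool_pos: [0.5064, 0.1944, 0.1329]
tool_rot: [0.118, -3.138, 0.0]
contact_force: [-0.2, 0.5, 0.1]
opening: 0.0515
```

Emit:
drive_tool --moves '[0,0,0,0,0,0,0.6,0,0,0,0,0,0,0.7,0,0,0,0,0,0,0.8,0,0,0,0,0,0,1,0,0,0,0,0,0,1]'

```text
t: 11.75
tool_pos: [0.5074, 0.1953, 0.1349]
tool_rot: [-0.119, 3.137, 0.001]
contact_force: [-1.0, 2.3, 5.6]
opening: 0.0291
```

```bash
python3 -c "
from h import *
st()
s=ctrl.get_image('side')[:,:,::-1];t=ctrl.get_image('top')[:,:,::-1]
crop('',s,155,80,130,130,5,'s7c')
st()"
```

```text
t 11.75 pos [0.5074 0.1953 0.1349] yang 94.36 z [ 0.002  0.001 -1.   ] F [-1.   2.3  5.6] M [0.22 0.09 0.03] open 0.0291 q [ 0.23 -0.06  1.89  0.    1.31 -1.42]
t 11.85 pos [0.5074 0.1953 0.1349] yang 94.37 z [ 0.002  0.001 -1.   ] F [-0.9  1.4  5.9] M [0.12 0.12 0.01] open 0.0294 q [ 0.23 -0.06  1.89  0.    1.31 -1.42]
```

View pics/s7c.png

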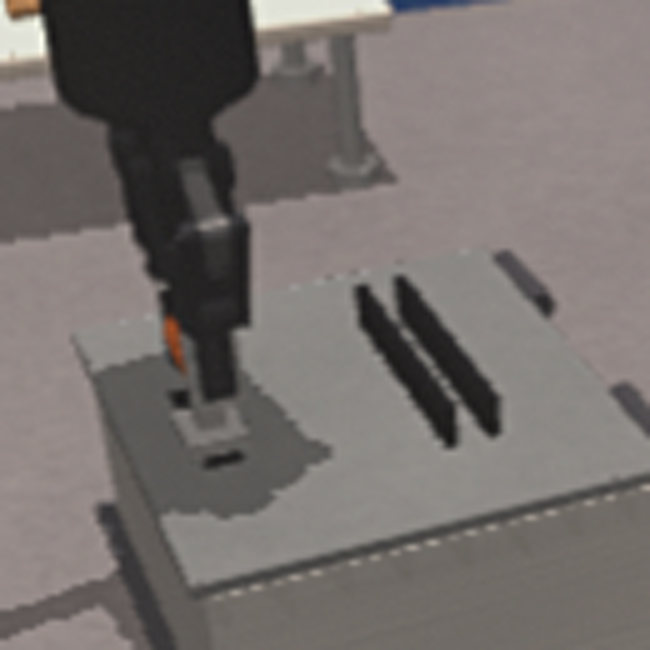

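Knob pinched (opening 29 mm, the orange just visible beside the pad). Now a gentle tug up.

Emit:
drive_tool --moves '[0,0,0,0,0,0.002,1,0,0,0,0,0,0.002,1,0,0,0,0,0,0.002,1,0,0,0,0,0,0.001,1,0,0,0,0,0,0,1]' --newtons 60

```text
t: 12.48
tool_pos: [0.5079, 0.1953, 0.1389]
tool_rot: [-0.119, 3.135, 0.002]
contact_force: [12.4, 4.0, -10.2]
opening: 0.0288
```

Emit:
drive_tool --moves '[0,0,0,0,0,0.002,1,0,0,0,0,0,0.002,1,0,0,0,0,0,0.001,1,0,0,0,0,0,0,1,0,0,0,0,0,0,1]'

```text
t: 13.1
tool_pos: [0.5081, 0.1951, 0.1409]
tool_rot: [-0.118, 3.134, 0.002]
contact_force: [21.8, 6.2, -24.1]
opening: 0.0288
```

Force has grown to 24 N with only about 6 mm of rise for 12 mm commanded. To separate the radial mismatch from the catch, I'll tug along the arc (adding +x) and watch.

Emit:
drive_tool --moves '[0,0,0,0.002,0,0.001,1,0,0,0,0.002,0,0.001,1,0,0,0,0.001,0,0.002,1,0,0,0,0,0,0,1,0,0,0,0,0,0,1]'

```text
t: 13.72
tool_pos: [0.5082, 0.1951, 0.1409]
tool_rot: [0.119, -3.131, -0.002]
contact_force: [10.7, 6.3, -29.0]
opening: 0.0291
```

```bash
python3 -c "
from h import *
st()
s=ctrl.get_image('side')[:,:,::-1];t=ctrl.get_image('top')[:,:,::-1]
crop('',s,155,80,130,130,5,'s8c')
st()"
```

```text
t 13.725 pos [0.5082 0.1951 0.1409] yang 94.34 z [-0.008  0.001 -1.   ] F [ 10.7   6.3 -29. ] M [ 1.19 -1.51  0.01] open 0.0291 q [ 0.23 -0.06  1.88  0.    1.33 -1.42]
t 13.825 pos [0.5082 0.1951 0.1409] yang 94.34 z [-0.008  0.001 -1.   ] F [ 11.    6.4 -27.7] M [ 1.16 -1.5  -0.04] open 0.0292 q [ 0.23 -0.06  1.88  0.    1.33 -1.42]
```

View pics/s8c.png

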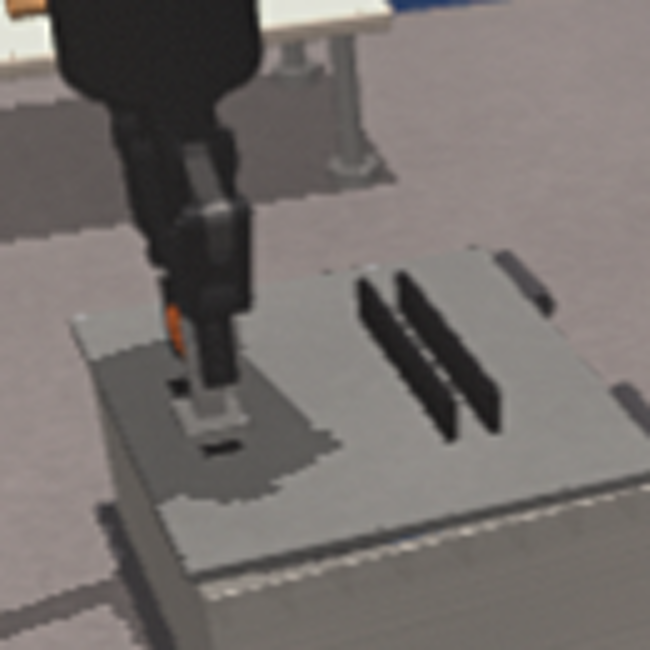

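Caught: rise stopped at z 0.1409 while the pull went to 29 N, and the picture shows the cover raised only by its play. Lowering to slack.

Emit:
drive_tool --moves '[0,0,0,-0.001,0,-0.003,1,0,0,0,-0.001,0,-0.004,1,0,0,0,-0.001,0,-0.004,1,0,0,0,-0.001,0,-0.004,1,0,0,0,0,0,0,1]'

```text
t: 14.45
tool_pos: [0.5074, 0.1951, 0.135]
tool_rot: [0.12, -3.139, -0.0]
contact_force: [-1.3, 3.0, 1.9]
opening: 0.0288
```

```bash
python3 -c "
from h import *
st()"
```

```text
t 14.45 pos [0.5074 0.1951 0.135 ] yang 94.36 z [-0.  0. -1.] F [-1.3  3.   1.9] M [0.37 0.18 0.01] open 0.0288 q [ 0.23 -0.06  1.89  0.    1.31 -1.42]
```

Slack now (Fz +1.9 N, z 0.135). Sliding the knob +y along its track.

Emit:
drive_tool --moves '[0,0,0,0,0.005,0,1,0,0,0,-0.001,0.007,0,1,0,0,0,0,0.007,0,1,0,0,0,-0.001,0.005,0,1,0,0,0,0,0.002,0,1]'

```text
t: 15.08
tool_pos: [0.5056, 0.2194, 0.1349]
tool_rot: [0.12, -3.139, 0.008]
contact_force: [-4.0, -12.5, 6.4]
opening: 0.0287
```

```bash
python3 -c "
from h import *
st()"
```

```text
t 15.075 pos [0.5056 0.2194 0.1349] yang 94.39 z [-0.    -0.005 -1.   ] F [ -4.  -12.5   6.4] M [-1.88  0.53  0.02] open 0.0287 q [ 0.28 -0.04  1.87 -0.01  1.31 -1.37]
```

The knob travelled 24.3 mm and reached the end stop (−12.5 N in y). Now I'll compute the arc for lifting.

```bash
python3 -c "
from h import *
a=np.radians(4.3);e=np.array([np.cos(a),np.sin(a)])
f=lambda t:np.array([*(e*(.17-.17*np.cos(t)+.049*np.sin(t))),.17*np.sin(t)+.049*np.cos(t)-.049])
th=[0,.03,.07,.12,.18,.24]+list(np.linspace(.31,1.06,15)); p=[f(t) for t in th]
for i in range(1,len(th)): print(round(th[i],3),((p[i]-p[i-1])*1e3).round(1),(p[i]*1e3).round(1))
"
```

```text
0.03 [1.5 0.1 5.1] [1.5 0.1 5.1]
0.07 [2.3 0.2 6.7] [ 3.8  0.3 11.8]
0.12 [3.2 0.2 8.2] [ 7.1  0.5 20. ]
0.18 [4.4 0.3 9.6] [11.5  0.9 29.6]
0.24 [5.  0.4 9.4] [16.5  1.2 39. ]
0.31 [ 6.5  0.5 10.5] [23.   1.7 49.5]
0.364 [5.5 0.4 7.7] [28.5  2.1 57.3]
0.417 [5.9 0.4 7.4] [34.3  2.6 64.7]
0.471 [6.3 0.5 7.1] [40.6  3.1 71.8]
0.524 [6.6 0.5 6.7] [47.2  3.6 78.5]
0.578 [7.  0.5 6.4] [54.2  4.1 84.9]
0.631 [7.3 0.6 6. ] [61.5  4.6 90.9]
0.685 [7.6 0.6 5.6] [69.2  5.2 96.5]
0.739 [7.9 0.6 5.2] [ 77.1   5.8 101.7]
0.792 [8.2 0.6 4.7] [ 85.2   6.4 106.4]
0.846 [8.4 0.6 4.3] [ 93.7   7.  110.7]
0.899 [8.6 0.6 3.8] [102.3   7.7 114.6]
0.953 [8.8 0.7 3.4] [111.1   8.4 118. ]
1.006 [9.  0.7 2.9] [120.1   9.  120.8]
1.06 [9.1 0.7 2.4] [129.3   9.7 123.3]
```

Emit:
drive_tool --moves '[0,0,0,0,-0.001,0,1,0,0,0,0.0015,0,0.004,1,0,0,0,0.0023,0,0.0067,1,0,0,0,0.0032,0,0.0082,1,0,0,0,0,0,0,1]'

```text
t: 15.7
tool_pos: [0.5118, 0.2197, 0.1531]
tool_rot: [0.12, -3.137, 0.001]
contact_force: [-4.0, -3.1, -5.5]
opening: 0.029
```

```bash
python3 -c "
from h import *
st()"
```

```text
t 15.7 pos [0.5118 0.2197 0.1531] yang 94.37 z [-0.003 -0.001 -1.   ] F [-4.  -3.1 -5.5] M [-0.63  1.09  0.11] open 0.029 q [ 0.27 -0.05  1.85 -0.    1.35 -1.38]
```

Free: it rose 18 mm at just 5.5 N. A quick look to confirm the cover came with it.

```bash
python3 -c "
from h import *
s=ctrl.get_image('side')[:,:,::-1]
crop('',s,155,80,130,130,4,'s9c')
st()"
```

```text
t 15.75 pos [0.5117 0.2197 0.1528] yang 94.37 z [-0.003 -0.001 -1.   ] F [-3.4 -3.3 -6.3] M [-0.67  1.02  0.1 ] open 0.0291 q [ 0.27 -0.05  1.85 -0.    1.34 -1.37]
```

View pics/s9c.png

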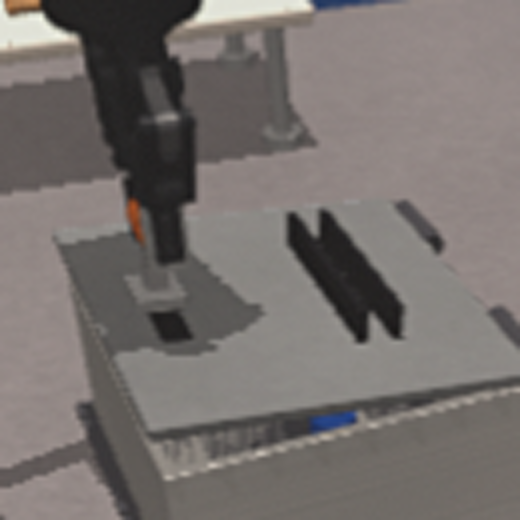

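The cover is opening, with a gap at the front, and the knob is at the +y end of its track. Continuing along the arc.

Emit:
drive_tool --moves '[0,0,0,0.0044,0.0003,0.0096,1,0,0,0,0.005,0.0004,0.0094,1,0,0,0,0.0065,0.0005,0.0105,1,0,0,0,0.0055,0.0004,0.0077,1,0,0,0,0.0059,0.0004,0.0074,1]'

```text
t: 16.38
tool_pos: [0.5404, 0.2219, 0.1986]
tool_rot: [-0.119, 3.139, 0.0]
contact_force: [-2.0, -2.8, -5.3]
opening: 0.0287
```

Emit:
drive_tool --moves '[0,0,0,0.0063,0.0005,0.0071,1,0,0,0,0.0066,0.0005,0.0067,1,0,0,0,0.007,0.0005,0.0064,1,0,0,0,0.0073,0.0006,0.006,1,0,0,0,0.0076,0.0006,0.0056,1]'

```text
t: 17.0
tool_pos: [0.5751, 0.2247, 0.2299]
tool_rot: [0.119, -3.139, -0.0]
contact_force: [-3.0, -3.3, -6.8]
opening: 0.0289
```

```bash
python3 -c "
from h import *
st()"
```

```text
t 17.0 pos [0.5751 0.2247 0.2299] yang 94.35 z [-0.  0. -1.] F [-3.  -3.3 -6.8] M [-0.57  0.93  0.12] open 0.0289 q [ 0.25  0.04  1.63  0.    1.47 -1.39]
```

Smooth, with low forces. Finishing the arc.

Emit:
drive_tool --moves '[0,0,0,0.0079,0.0006,0.0052,1,0,0,0,0.0082,0.0006,0.0047,1,0,0,0,0.0084,0.0006,0.0043,1,0,0,0,0.0086,0.0006,0.0038,1,0,0,0,0.0088,0.0007,0.0034,1]'

```text
t: 17.62
tool_pos: [0.6171, 0.2279, 0.2515]
tool_rot: [-0.119, 3.139, 0.001]
contact_force: [-3.7, -2.7, -5.0]
opening: 0.0288
```

Emit:
drive_tool --moves '[0,0,0,0.009,0.0007,0.0029,1,0,0,0,0.0091,0.0007,0.0024,1,0,0,0,0,0,0,1,0,0,0,0,0,0,1,0,0,0,0,0,0,1]'

```text
t: 18.25
tool_pos: [0.6347, 0.2293, 0.2566]
tool_rot: [-0.119, 3.138, 0.001]
contact_force: [-2.2, -1.2, -2.6]
opening: 0.0289
```

```bash
python3 -c "
from h import *
st()
s=ctrl.get_image('side')[:,:,::-1];t=ctrl.get_image('top')[:,:,::-1]
cv2.imwrite('pics/s10.png',s);cv2.imwrite('pics/t10.png',t)
crop('',s,130,60,170,180,3,'s10c')
st()
"
```

```text
t 18.25 pos [0.6347 0.2293 0.2566] yang 94.36 z [ 0.001  0.    -1.   ] F [-2.2 -1.2 -2.6] M [-0.13  0.64 -0.04] open 0.0289 q [ 0.24  0.15  1.46  0.    1.52 -1.41]
t 18.35 pos [0.6346 0.2293 0.2565] yang 94.36 z [ 0.001  0.    -1.   ] F [-2.3 -0.6 -4.1] M [-0.1   0.61  0.07] open 0.0288 q [ 0.24  0.15  1.46  0.    1.52 -1.41]
```

View pics/s10.png

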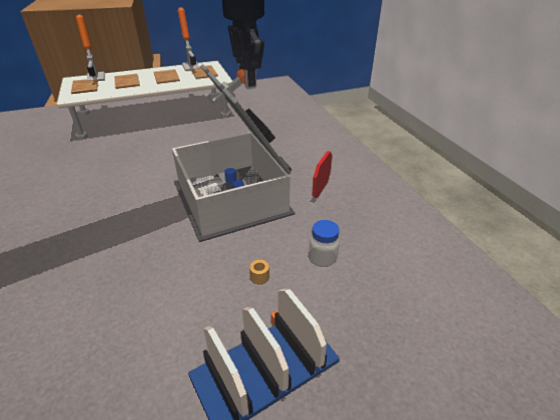

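View pics/t10.png

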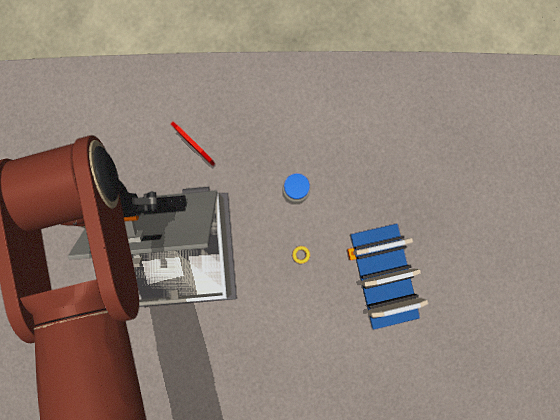

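The cover stands open in both views: side (245,115), with the box interior visible. The knob is still between the fingers, the plate is in the tab slot (side (300,325), top (385,246)), and the jar, bushing, red plate and mates are unchanged. TCP displacement of (0.129, 0.122) m gives θ of about 1.05 rad (60°). Handing in.

```bash
python3 -c "
from h import *
st(); print(ctrl.finish_job())"
```

```text
t 18.35 pos [0.6346 0.2293 0.2565] yang 94.36 z [ 0.001  0.    -1.   ] F [-2.3 -0.6 -4.1] M [-0.1   0.61  0.07] open 0.0288 q [ 0.24  0.15  1.46  0.    1.52 -1.41]
the job is handed in; nothing more can be done
None
```

The job is handed in at 18.35 s (limit 58 s), with the plate in the rack and the cover held open.

- **Plate:** I took it off the cover and stood it on the floor of the orange-tab slot, with 5.8 N at touchdown. After letting go it settled leaning slightly towards one fin. It is upright in the last pictures.
- **Cover:** The tug before sliding stopped after about 6 mm of rise while the pull climbed to 29 N, so it was caught. I lowered it slack and slid the knob 24.3 mm to the +y end stop. It then lifted freely at about 5–7 N.
- **Last checks:** The cover is held at about 1.05 rad (60°), estimated from how far the tool moved. The opening is 29 mm on the knob and the load is about 4 N. In the pictures the two mates, the jar, the bushing and the red look-alike look unmoved. No check failed; the two cameras differed by 1–3 mm, within what the slot allowed.

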